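# Seat the marked conduit stub in the junction box

### The job

Take the cut piece of conduit that has the dark insertion mark round it (the tallest of the three) out of the wooden rack, stand it mark end down in the upright bell-mouthed socket of the round junction box, and push it down until it bottoms, so that the mark has come down to the socket's rim. Let go and leave it standing there; the other two pieces stay in the rack.

Things in the scene. Friction and masses are not known exactly. Their poses are not given: they have to be found in the camera images.
- stub_center (a point): Centre, half-way up, of the marked conduit stub: white plastic rod, 20 mm in diameter, 150 mm long, 60 g, with a black ring mark round it; the mark's lower edge is 45 mm above its foot (30 mm below this centre), the ring is 5 mm high. z is along the rod, upwards; yaw means nothing. It starts upright in one of the rack's holes, with a little play.
- socket_rim (a point): Mouth centre, at rim height (101 mm above table), of the white fixed junction box's socket; z up. Box 92 mm wide, 45 high; bell 56 mm wide, inside narrowing at 45 deg from 48 mm to a 24 mm bore 12 mm down. A black seal plug in the bore, met 20-28 mm below the rim, slides stiffly (9 N), stays where pushed, and stops hard with the foot 45 mm below the rim: mark's lower edge level with the rim.
- rack: Fixed wooden rack, 70 x 220 mm, 40 mm high; origin under its centre on the table, y along its length, which lies within 20 degrees of the robot's y. Three holes 28 mm deep in a row along y, at -80, 0 and 80 mm, one stub in each, in any order, feet 12 mm above the table. Closing the fingers across the row (along the rack's x) has free room.
- short_stub_center (a point): Centre, half-way up, of a plain conduit stub without mark, 20 mm in diameter and 90 mm long, standing in another hole of the rack. Bystander, stays there.
- collar_stub_center (a point): Centre, 52 mm above its foot, of a conduit stub with a thicker collar (28 mm in diameter) round its upper end, 20 mm in diameter below, 106 mm long in all, standing in another hole of the rack. Bystander, stays there.
Not all that is in view belongs to the job. Leave any yellow look-alike of the part that bears socket_rim alone.

How it is judged:
At the end, for the whole second after the job is handed in: The marked stub stands in the socket, bottomed: the lower edge of its mark no more than 5 mm above the rim (centre 24 to 35 mm above the rim), within 12 mm of the socket's axis and 0.2 rad of upright, released and at rest; the other two stubs are within 20 mm of where they stood (horizontal distance between stub_center and socket_rim below 0.012 m and angle between stub_center's own z axis and vertical below 0.2 rad and z of stub_center in the frame of socket_rim between 0.024 and 0.035 m and linear speed of stub below 0.02 m/s and distance of each of short_stub_center, collar_stub_center from where it was at the start of the episode below 0.02 m); the robot touches nothing.
It fails at once if another stub is pulled out of the rack or moved by more than 30 mm (distance of any of short_stub_center, collar_stub_center from where it was at the start of the episode above 0.03 m).
It also fails if it takes over 38 s, if anything falls off the work surface, if the arm or the gripper's body presses on something with over 40 N, if the wrist force passes 120 N, or if a joint passes its speed limit or range.

### The arm

A 6-joint arm with a two-finger parallel gripper is mounted at the origin on the work surface. World frame = base frame: x ahead of the robot, y to its left, z up, the work surface at z = 0. Lengths are in m, angles in rad, forces in N, time in s.
With the tool pointing down it reaches from about 0.325 to 0.75 m from the base axis. Payload 7.6 kg.
Tool frame: the origin (TCP) lies at the very end of the fingers, on their centre line; the grasp point (between the pads) lies 19 mm behind it (pinch_z is the distance from the TCP to the grasp point, in m); z points along the fingers, x is the direction in which the jaws open and shut, and the axes are right-handed (so a half turn about z gives the same grasp; the last joint's range is limited). The gripper opens to 85 mm and grips with 20 to 120 N. Pads are 22 mm wide; open, the fingers measure 114 mm over their backs; the gripper's body (76 mm by 85 mm) begins 54 mm behind the grasp point. The pads swing forward as they close: fully open they stand 13 mm farther back than shut.
Start: joints at [-1.407, 0.052, 1.401, -0, 1.689, -0.07], TCP at [0.122, -0.511, 0.231] pointing down, gripper open.
Joint ranges: [-2.9, 2.9], [-0.91, 2.17], [0.12, 2.37], [-1.06, 4.2], [0.26, 2.73], [-2.93, 2.93]. Speed limits (rad/s): [2.57, 2.57, 3.01, 3.14, 3.14, 3.14].

### API

Orientations are given as a unit quaternion [x, y, z, w].
In Python, from workcell import observe, snapshot, finish_job, pinch_z gives the robot as it stands.
- The arm moves only by the tool jog_arm, never from a script. Its argument "moves" is a list of rows, each an object of numbers: "x", "y", "z": the shift along the world's x, y, z in cm; "rx", "ry", "rz": the turn, a rotation vector about the world's x, y, z in degrees; "fingers": the closure, from 0 (fully open) to 1 (shut). A call has 1 to 8 rows; each row shifts and turns the commanded pose from where the row before left it; what a row does not reach is not made up. A row lasts 1/12 s, in which the tool goes at most 41.7 mm and 7.16 degrees, less where a joint would pass 70% of its speed; a pose out of reach is approached as far as the arm can. A call is refused whole if a number of a shift passes 4.17 or a number of a turn 7.16, either way. A call with a gripper value outside its range is refused whole. The fingers move at their own pace and stop on an object; "squeeze" is the grip in N (left out, the last holds). Time passes only in rows, so rows that do not move let the fingers close. It gives the time, the measured TCP pose, the force and the opening at its end, in the units of the state.
- observe(): the state, without advancing time (a new reading comes with each control period).
- snapshot(name): name is "side" or "top" or "wrist"; returns a dict with "color" (480x640x3 uint8, blue, green, red), "K" (3x3 intrinsics, pixels), "distortion" ([k1, k2, p1, p2, k3] as OpenCV has them; the pictures are not rectified), "R" (3x3) and "t" (3): a world point X has camera coordinates R X + t; the wrist camera has in their place "T_tool_cam" (4x4, takes a point from camera to tool coordinates, whose origin is the TCP and whose axes are the tool frame's). Camera axes: x right, y down, z forward; pixel columns grow to the right and rows downward; lengths in m; the calibration is good to about 2 mm. A picture is of the moment at which its call begins: read the wrist's pose just before it. There is no depth.
- finish_job(): hands the job in, once; it reports no verdict.
The state is a dict: "time_s": time; "joint_positions": joint angles; "joint_vel": joint speeds; "tau": joint torques, N m; "eef_pos": TCP position; "tcp_rot": TCP orientation; "wrist_force": force on the tool from outside, world axes, zero at the start; "torque": the same for the moment, N m; "gripper_width": opening from 0.0 (shut) to 1.0 (fully open).
Only numpy, scipy, OpenCV 4.12 (cv2) and the standard library are available. Lean on these libraries where they do the work, as an engineer would, in place of code of your own. Each camera call takes 0.05 s, during which the arm holds its last target. There are 200 camera calls.

## Working session

There is one attempt and no reset: what is moved stays moved. The work goes in short steps, Python scripts to look and compute and a tool call to move; the robot and the scene stay as the last step left them, time stands still between calls to the robot, and variables do not carry over. Pictures are saved under pics/ and viewed, about 8 in all and at most 12, crops included, and the job is handed in when it is done.

Besides the shell and the picture viewer there is one more tool, called after "Emit:" in YAML: its name, and indented under it one key for each argument. jog_arm: Moves the arm, as the interface text tells. Its arguments: {"type":"object","properties":{"moves":{"type":"array","items":{"type":"object","properties":{"x":{"type":"number"},"y":{"type":"number"},"z":{"type":"number"},"rx":{"type":"number"},"ry":{"type":"number"},"rz":{"type":"number"},"fingers":{"type":"number"}}}},"squeeze":{"type":"number"}},"required":["moves"]}

```bash
mkdir -p pics; ls; python3 - <<'E'
from workcell import observe, snapshot, pinch_z
import cv2,pickle
o=observe();print(o,pinch_z)
d={}
for n in("side","top"):
    s=snapshot(n);d[n]=s;cv2.imwrite(f"pics/{n}0.png",s["color"])
    print(n,s["K"],s["distortion"],s["R"],s["t"])
pickle.dump(d,open("s0.pkl","wb"))
E
```

```text
pics
{'time_s': 0.0, 'joint_positions': array([-1.40729943e+00,  5.28427708e-02,  1.40172741e+00,  1.69984582e-05,
        1.68861480e+00, -7.03190300e-02]), 'joint_vel': array([-0.00159229, -0.00031256,  0.00016454,  0.00130528,  0.00088539,
       -0.00194237]), 'tau': array([-2.50597710e-03, -3.81667578e+01, -3.60188913e+01, -3.10152491e-04,
        6.18618855e-03, -9.84128320e-06]), 'eef_pos': array([ 0.12160542, -0.51040885,  0.23046793]), 'tcp_rot': array([ 7.84758704e-01, -6.19800890e-01, -5.82897312e-04, -5.42384170e-04]), 'wrist_force': array([ 0.92725505, -0.16554521, -0.26255868]), 'torque': array([-0.0080058 , -0.00968229, -0.04499481]), 'gripper_width': 1.0029001041449186} 0.0187
side [[516.41642293   0.         319.78970693]
 [  0.         516.41642293 246.17299121]
 [  0.           0.           1.        ]] [-0.0875334  0.         0.         0.         0.       ] [[-9.56828212e-01 -2.90653669e-01  4.66103314e-04]
 [-1.59537345e-01  5.23853107e-01 -8.36735178e-01]
 [ 2.42955980e-01 -8.00686185e-01 -5.47607546e-01]] [0.46889519 0.14009227 0.75546116]
top [[511.03934512   0.         311.52068833]
 [  0.         511.03934512 238.89270912]
 [  0.           0.           1.        ]] [-0.14777613  0.          0.          0.          0.        ] [[-0.02276871 -0.99964187 -0.01406134]
 [-0.99415813  0.02412363 -0.10520299]
 [ 0.10550452  0.01158386 -0.99435135]] [0.03328514 0.50185159 0.98298882]
```

View pics/side0.png

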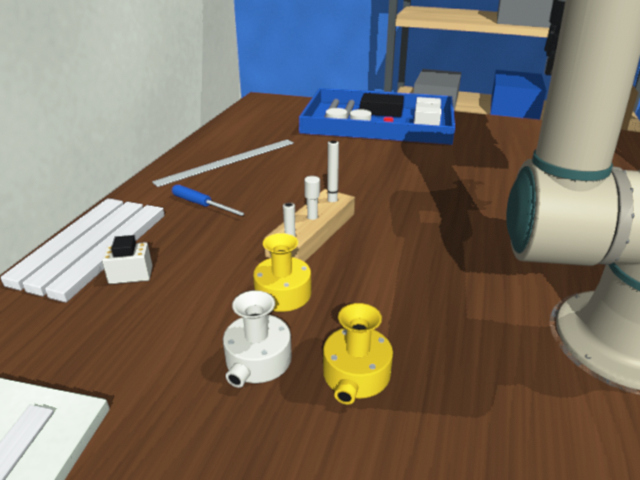

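View pics/top0.png

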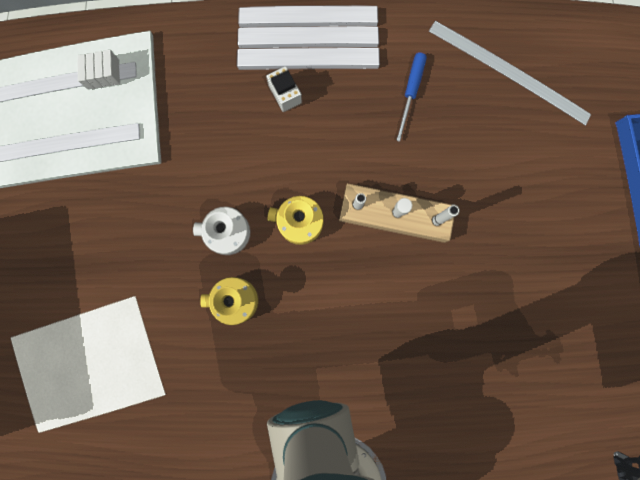

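The white box is at top (220,229) and side (253,310). Yellow look-alikes are at top (299,217) and (230,300), and I'll leave those alone. The stubs in the side view are at (289,217) short, (312,197) collar and (333,168) tallest. The tallest has a dark ring near its foot, so I'll confirm it in a crop.

```bash
cat > h.py <<'E'
import numpy as np,cv2
def ray(s,uv):
    p=cv2.undistortPoints(np.array([[uv]],float),s["K"],np.array(s["distortion"]))[0,0]
    R=np.array(s["R"]);return -R.T@s["t"],R.T@np.array([p[0],p[1],1])
def onz(s,uv,z):
    c,d=ray(s,uv);return c+d*(z-c[2])/d[2]
def tri(s1,u1,s2,u2):
    c1,d1=ray(s1,u1);c2,d2=ray(s2,u2)
    k=np.linalg.lstsq(np.c_[d1,-d2],c2-c1,rcond=None)[0]
    a,b=c1+k[0]*d1,c2+k[1]*d2;return (a+b)/2,np.linalg.norm(a-b)
E
python3 - <<'E'
import pickle,cv2,numpy as np
d=pickle.load(open("s0.pkl","rb"))
S,T=d["side"]["color"],d["top"]["color"]
def c(I,x,y,w,h,k):return cv2.resize(I[y:y+h,x:x+w],None,fx=k,fy=k,interpolation=cv2.INTER_CUBIC)
a=c(S,270,130,100,75,4);b=c(T,335,170,133,75,3);e=c(S,215,285,80,60,5);f=c(T,185,195,80,60,5)
out=np.zeros((600,800,3),np.uint8)
for im,x,y in((a,0,0),(b,400,0),(e,0,300),(f,400,300)):out[y:y+im.shape[0],x:x+im.shape[1]]=im[:600-y,:800-x]
cv2.imwrite("pics/crop.png",out)
E
```

```text
(no output)
```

View pics/crop.png

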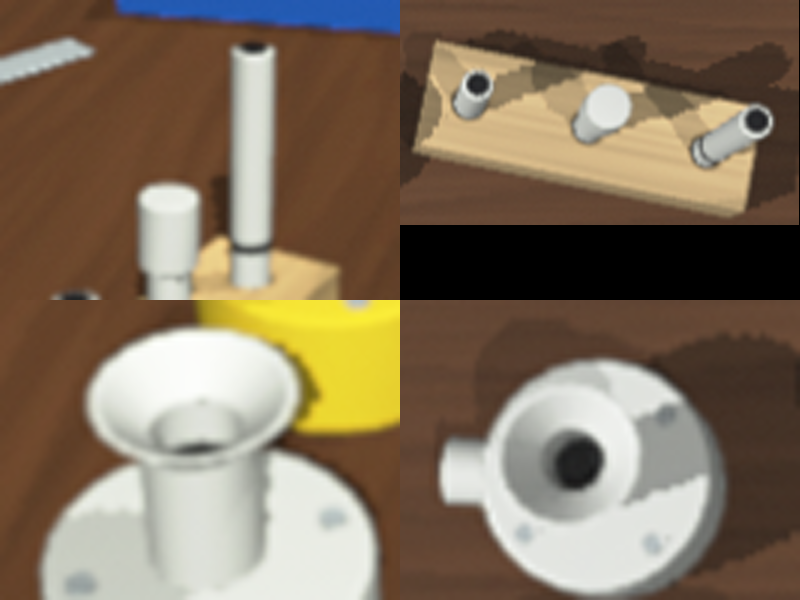

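The crop confirms the tallest stub at side (333,142) and top (454,210): it has the black ring low down, so the mark end is already down. The white socket rim is at side (253.7,304.4) and top (219.2,225.5). The collar stub is at top (404,206) and the short one at (361,198).

```bash
python3 - <<'E'
import pickle,numpy as np
from h import *
d=pickle.load(open("s0.pkl","rb"));S,T=d["side"],d["top"]
np.set_printoptions(precision=4,suppress=True)
for n,a,b,z in(("tall",(333.2,142),(454,210.3),.162),("rim",(253.7,304.4),(219.2,225.5),.101),("collar",(312.2,178),(404.3,205.7),.118),("short",(289,203.5),(361,198),.102)):
    print(n,tri(S,a,T,b),onz(S,a,z),onz(T,b,z))
# rack corners top-face from crop
for u in((335+35/3,170+40/3),(335+357/3,170+107/3),(335+13/3,170+150/3),(335+330/3+10/3,170+213/3)):print(onz(T,u,.04))
from workcell import observe
from scipy.spatial.transform import Rotation as R
print(R.from_quat(observe()["tcp_rot"]).as_matrix())
E
```

```text
tall (array([ 0.5326, -0.2288,  0.1598]), np.float64(0.0005852335770222499)) [ 0.5315 -0.2236  0.162 ] [ 0.532  -0.2283  0.162 ]
rim (array([0.5236, 0.1914, 0.0961]), np.float64(0.0015868470808955853)) [0.5201 0.1967 0.101 ] [0.5236 0.1907 0.101 ]
collar (array([ 0.5495, -0.1491,  0.1183]), np.float64(0.0007082346310220945)) [ 0.5501 -0.1498  0.118 ] [ 0.5493 -0.1492  0.118 ]
short (array([ 0.568 , -0.0724,  0.1023]), np.float64(0.0001439687258479241)) [ 0.5681 -0.073   0.102 ] [ 0.5681 -0.0724  0.102 ]
[ 0.6097 -0.0506  0.04  ]
[ 0.5604 -0.2622  0.04  ]
[ 0.5369 -0.0339  0.04  ]
[ 0.4904 -0.247   0.04  ]
[[ 0.2317 -0.9728 -0.0002]
 [-0.9728 -0.2317  0.0014]
 [-0.0014 -0.0001 -1.    ]]
```

Emit:
jog_arm:
  moves:
    - {"x": 3, "y": 2, "rz": 6, "fingers": 0}
    - {"x": 3, "y": 2, "rz": 6}
    - {"x": 3, "y": 2, "rz": 6}
    - {"x": 3, "y": 2, "rz": 6}
    - {"x": 3, "y": 2, "rz": 6}
    - {"x": 3, "y": 2, "rz": 6}
    - {"x": 3, "y": 2, "rz": 6}
    - {"x": 3, "y": 2, "rz": 6}
  squeeze: 70

```text
invalid input
```

Emit:
jog_arm:
  moves:
    - {"x": 3, "y": 2, "rz": 3}
    - {"x": 3, "y": 2, "rz": 3}
    - {"x": 3, "y": 2, "rz": 3}
    - {"x": 3, "y": 2, "rz": 3}
    - {"x": 3, "y": 2, "rz": 3}
    - {"x": 2, "y": 2.2, "rz": 0.6}
    - {}
    - {}

```text
invalid input
```

```bash
python3 - <<'E'
from workcell import observe, snapshot
import cv2,pickle,numpy as np
from scipy.spatial.transform import Rotation as R
o=observe();s=snapshot("wrist");print(o)
M=R.from_quat(o["tcp_rot"]).as_matrix();print(M)
T=np.array(s["T_tool_cam"]);W=np.eye(4);W[:3,:3]=M;W[:3,3]=o["eef_pos"]
C=np.linalg.inv(W@T);s["R"],s["t"]=C[:3,:3],C[:3,3];print(T)
pickle.dump(s,open("w1.pkl","wb"));cv2.imwrite("pics/w1.png",s["color"])
for p in((.532,-.2285,.162),(.532,-.2285,.04)):
    print(cv2.projectPoints(np.array([p]),cv2.Rodrigues(s["R"])[0],s["t"],s["K"],np.array(s["distortion"]))[0].ravel())
E
```

```text
{'time_s': 0.1, 'joint_positions': array([-1.40729830e+00,  5.27767093e-02,  1.40162583e+00, -1.04241790e-06,
        1.68863022e+00, -7.02991540e-02]), 'joint_vel': array([ 0.0008573 , -0.00235312, -0.00399976,  0.0008674 ,  0.00151771,
       -0.00101957]), 'tau': array([ 1.25137416e-03, -3.82581246e+01, -3.60986316e+01, -4.47899936e-05,
        4.82301082e-03,  3.07193375e-05]), 'eef_pos': array([ 0.12160551, -0.51043663,  0.2305538 ]), 'tcp_rot': array([ 7.84752286e-01, -6.19809108e-01, -5.32667306e-04, -4.84500665e-04]), 'wrist_force': array([-0.61472741, -0.34693813, -0.19145897]), 'torque': array([-0.07419359, -0.00541067,  0.01281374]), 'gripper_width': 0.9966735739590182}
[[ 2.31672771e-01 -9.72793746e-01 -2.35427922e-04]
 [-9.72792713e-01 -2.31672869e-01  1.42073010e-03]
 [-1.43661962e-03 -1.00121914e-04 -9.99998963e-01]]
[[ 9.99999970e-01  1.77284195e-04  1.67345495e-04 -9.47094025e-04]
 [-2.15601035e-04  9.63528373e-01  2.67606107e-01 -6.74451575e-02]
 [-1.13799800e-04 -2.67606135e-01  9.63528382e-01 -1.42175643e-01]
 [ 0.00000000e+00  0.00000000e+00  0.00000000e+00  1.00000000e+00]]
[ -62.34234909 -710.27426258]
[  23.95771638 -552.91293027]
```

View pics/w1.png

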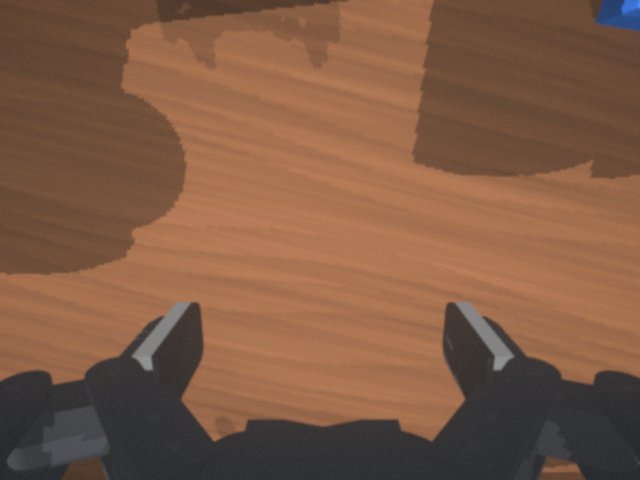

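The wrist picture shows only the table and open fingers, because both moves were refused as invalid. I'll try one move with every field filled in.

Emit:
jog_arm:
  moves:
    - {"x": 3.0, "y": 2.0, "z": 0.0, "rx": 0.0, "ry": 0.0, "rz": 6.0, "fingers": 0.0}
    - {"x": 3.0, "y": 2.0, "z": 0.0, "rx": 0.0, "ry": 0.0, "rz": 6.0, "fingers": 0.0}
    - {"x": 3.0, "y": 2.0, "z": 0.0, "rx": 0.0, "ry": 0.0, "rz": 6.0, "fingers": 0.0}
    - {"x": 3.0, "y": 2.0, "z": 0.0, "rx": 0.0, "ry": 0.0, "rz": 6.0, "fingers": 0.0}

```text
time_s: 0.48
eef_pos: [0.2425, -0.4296, 0.231]
tcp_rot: [0.897, -0.441, -0.0, -0.0]
wrist_force: [1.4, 0.2, -0.8]
gripper_width: 0.999
```

Emit:
jog_arm:
  moves:
    - {"x": 3, "y": 2, "rz": 6}
    - {"x": 3, "y": 2, "rz": 6}
    - {"x": 3, "y": 2, "rz": 6}
    - {"x": 3, "y": 2, "rz": 6}
    - {"x": 3, "y": 2, "rz": 6}
    - {"x": 3, "y": 2, "rz": 6}
    - {"x": 3, "y": 2, "rz": 3.6}
    - {"x": 3, "y": 2}

```text
invalid input
```

Emit:
jog_arm:
  moves:
    - {"x": 3, "y": 2, "z": 0, "rx": 0, "ry": 0, "rz": 6, "fingers": 0}
    - {"x": 3, "y": 2, "z": 0, "rx": 0, "ry": 0, "rz": 6, "fingers": 0}
    - {"x": 3, "y": 2, "z": 0, "rx": 0, "ry": 0, "rz": 6, "fingers": 0}
    - {"x": 3, "y": 2, "z": 0, "rx": 0, "ry": 0, "rz": 6, "fingers": 0}
    - {"x": 3, "y": 2, "z": 0, "rx": 0, "ry": 0, "rz": 6, "fingers": 0}
    - {"x": 3, "y": 2, "z": 0, "rx": 0, "ry": 0, "rz": 6, "fingers": 0}
    - {"x": 3, "y": 2, "z": 0, "rx": 0, "ry": 0, "rz": 3.6, "fingers": 0}
    - {"x": 3, "y": 2, "z": 0, "rx": 0, "ry": 0, "rz": 0, "fingers": 0}
  squeeze: 70

```text
time_s: 1.15
eef_pos: [0.4829, -0.2693, 0.231]
tcp_rot: [0.994, -0.111, -0.0, -0.0]
wrist_force: [0.7, -0.8, -0.3]
gripper_width: 0.998
```

Emit:
jog_arm:
  moves:
    - {"x": 2.5, "y": 2.1, "z": 0, "rx": 0, "ry": 0, "rz": 0, "fingers": 0}
    - {"x": 2.5, "y": 2.1, "z": 0, "rx": 0, "ry": 0, "rz": 0, "fingers": 0}
    - {"x": 0, "y": 0, "z": 0, "rx": 0, "ry": 0, "rz": 0, "fingers": 0}

```text
time_s: 1.4
eef_pos: [0.5346, -0.2248, 0.2303]
tcp_rot: [0.994, -0.111, -0.0, -0.001]
wrist_force: [-0.3, 0.3, -0.3]
gripper_width: 0.998
```

```bash
cat > look.py <<'E'
import sys
from workcell import observe, snapshot
import cv2,pickle,numpy as np
from scipy.spatial.transform import Rotation as R
def wrist(name):
    o=observe();s=snapshot("wrist")
    M=R.from_quat(o["tcp_rot"]).as_matrix();print(o["eef_pos"],M[:,0],M[:,2],o["time_s"])
    W=np.eye(4);W[:3,:3]=M;W[:3,3]=o["eef_pos"]
    C=np.linalg.inv(W@np.array(s["T_tool_cam"]));s["R"],s["t"]=C[:3,:3],C[:3,3]
    pickle.dump(s,open(name+".pkl","wb"));cv2.imwrite(f"pics/{name}.png",s["color"]);return s
def proj(s,p):return cv2.projectPoints(np.array([p],float),cv2.Rodrigues(s["R"])[0],s["t"],s["K"],np.array(s["distortion"]))[0].ravel()
E
python3 - <<'E'
from look import *
s=wrist("w2")
for p in((.532,-.2285,.162),(.532,-.2285,.04)):print(proj(s,p))
E
```

```text
[ 0.53462894 -0.22475558  0.23027844] [ 9.75495963e-01 -2.20016579e-01 -5.75193628e-04] [-1.43652228e-04  1.97739793e-03 -9.99998035e-01] 1.4
[320.68665631 264.03546149]
[321.33991637 216.57213154]
```

View pics/w2.png

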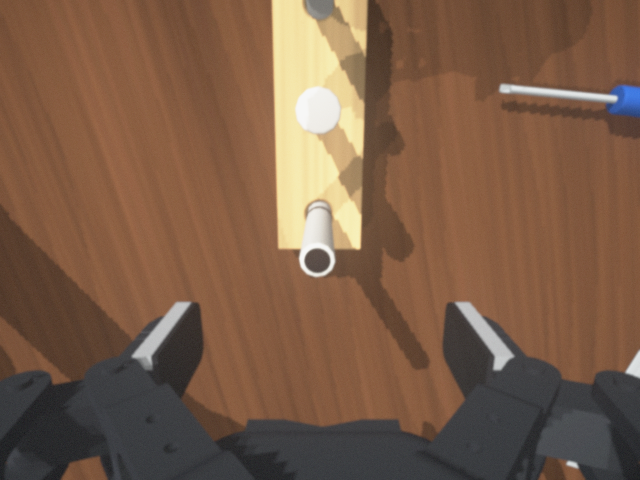

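The wrist view shows the marked stub's top at (317.5,260), within 4 px of the prediction. Its ring is at (318,208), and the row is aligned with the gripper, so I'll descend.

```bash
python3 - <<'E'
import pickle
from h import *
from workcell import observe
s=pickle.load(open("w2.pkl","rb"))
print(onz(s,(317.5,260),.162),onz(s,(318,205),.04),observe()["eef_pos"])
E
```

```text
[ 0.53081511 -0.22584545  0.162     ] [ 0.53145982 -0.21829147  0.04      ] [ 0.53304559 -0.22660297  0.23035265]
```

Emit:
jog_arm:
  moves:
    - {"x": 0, "y": 0.1, "z": -2.5, "rx": 0, "ry": 0, "rz": 0, "fingers": 0}
    - {"x": 0, "y": 0, "z": -2.5, "rx": 0, "ry": 0, "rz": 0, "fingers": 0}
    - {"x": 0, "y": 0, "z": -2.5, "rx": 0, "ry": 0, "rz": 0, "fingers": 0}
    - {"x": 0, "y": 0, "z": -2.5, "rx": 0, "ry": 0, "rz": 0, "fingers": 0}
    - {"x": 0, "y": 0, "z": -2.3, "rx": 0, "ry": 0, "rz": 0, "fingers": 0}
    - {"x": 0, "y": 0, "z": -1.0, "rx": 0, "ry": 0, "rz": 0, "fingers": 0}
    - {"x": 0, "y": 0, "z": 0, "rx": 0, "ry": 0, "rz": 0, "fingers": 0}
    - {"x": 0, "y": 0, "z": 0, "rx": 0, "ry": 0, "rz": 0, "fingers": 0}

```text
time_s: 2.12
eef_pos: [0.5315, -0.2283, 0.0989]
tcp_rot: [0.994, -0.114, 0.0, 0.0]
wrist_force: [-0.1, 0.1, 0.6]
gripper_width: 0.997
```

Emit:
jog_arm:
  moves:
    - {"x": 0, "y": 0, "z": 0, "rx": 0, "ry": 0, "rz": 0, "fingers": 1}
    - {"x": 0, "y": 0, "z": 0, "rx": 0, "ry": 0, "rz": 0, "fingers": 1}
    - {"x": 0, "y": 0, "z": 0, "rx": 0, "ry": 0, "rz": 0, "fingers": 1}
    - {"x": 0, "y": 0, "z": 0, "rx": 0, "ry": 0, "rz": 0, "fingers": 1}
    - {"x": 0, "y": 0, "z": 0, "rx": 0, "ry": 0, "rz": 0, "fingers": 1}
    - {"x": 0, "y": 0, "z": 0, "rx": 0, "ry": 0, "rz": 0, "fingers": 1}
    - {"x": 0, "y": 0, "z": 0, "rx": 0, "ry": 0, "rz": 0, "fingers": 1}
    - {"x": 0, "y": 0, "z": 0, "rx": 0, "ry": 0, "rz": 0, "fingers": 1}

```text
time_s: 2.78
eef_pos: [0.5317, -0.2278, 0.0989]
tcp_rot: [0.994, -0.113, 0.0, 0.0]
wrist_force: [-1.7, 0.1, 3.9]
gripper_width: 0.213
```

Emit:
jog_arm:
  moves:
    - {"x": 0, "y": 0, "z": 1, "rx": 0, "ry": 0, "rz": 0, "fingers": 1}
    - {"x": 0, "y": 0, "z": 2, "rx": 0, "ry": 0, "rz": 0, "fingers": 1}
    - {"x": 0, "y": 0, "z": 2, "rx": 0, "ry": 0, "rz": 0, "fingers": 1}
    - {"x": 0, "y": 0, "z": 2, "rx": 0, "ry": 0, "rz": 0, "fingers": 1}
    - {"x": 0, "y": 0, "z": 2, "rx": 0, "ry": 0, "rz": 0, "fingers": 1}
    - {"x": 0, "y": 0, "z": 2, "rx": 0, "ry": 0, "rz": 0, "fingers": 1}
    - {"x": 0, "y": 0, "z": 2, "rx": 0, "ry": 0, "rz": 0, "fingers": 1}
    - {"x": 0, "y": 0, "z": 2, "rx": 0, "ry": 0, "rz": 0, "fingers": 1}

```text
time_s: 3.45
eef_pos: [0.5315, -0.2276, 0.2495]
tcp_rot: [0.994, -0.113, 0.0, -0.0]
wrist_force: [0.0, 1.0, -1.7]
gripper_width: 0.214
```

```bash
python3 - <<'E'
from workcell import observe, snapshot
import cv2,numpy as np
print(observe())
a=snapshot("side")["color"];b=snapshot("top")["color"]
o=np.hstack([cv2.resize(a[60:260,220:420],None,fx=2,fy=2),cv2.resize(b[130:330,330:530],None,fx=2,fy=2)])
cv2.imwrite("pics/lift.png",o)
E
```

```text
{'time_s': 3.45, 'joint_positions': array([-4.68523638e-01,  1.99728832e-01,  1.20428132e+00,  1.19587651e-04,
        1.73756512e+00, -2.41570967e-01]), 'joint_vel': array([ 1.50840979e-03, -4.33750246e-02, -4.25019593e-01, -4.62771826e-04,
        4.66617648e-01,  1.71086699e-03]), 'tau': array([ 3.63026338e-02, -4.47701848e+01, -3.50675154e+01,  7.25933769e-04,
       -5.64778224e-01, -4.47388550e-05]), 'eef_pos': array([ 0.53151262, -0.22761002,  0.24953849]), 'tcp_rot': array([ 9.93569589e-01, -1.13223093e-01,  2.86508602e-05, -5.22638359e-05]), 'wrist_force': array([ 0.03300512,  0.97136949, -1.72795888]), 'torque': array([-0.01033876, -0.00182713,  0.03158631]), 'gripper_width': 0.21426899456349008}
```

View pics/lift.png

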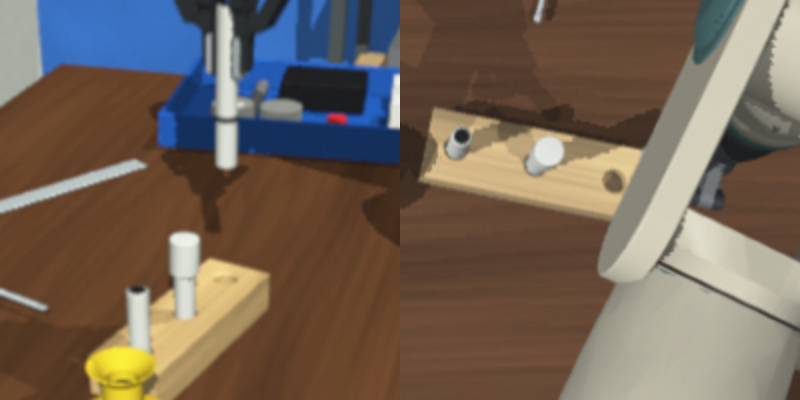

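Left half: the marked stub is held upright at crop (226,90), with its ring at (226,119). The other two stubs are still in the rack. I'll carry it toward the socket and stop short of it for a wrist look at the rim.

Emit:
jog_arm:
  moves:
    - {"x": -0.1, "y": 2, "z": 0, "rx": 0, "ry": 0, "rz": 0, "fingers": 1}
    - {"x": -0.1, "y": 4, "z": 0, "rx": 0, "ry": 0, "rz": 0, "fingers": 1}
    - {"x": -0.1, "y": 4, "z": 0, "rx": 0, "ry": 0, "rz": 0, "fingers": 1}
    - {"x": -0.1, "y": 4, "z": 0, "rx": 0, "ry": 0, "rz": 0, "fingers": 1}
    - {"x": -0.1, "y": 4, "z": 0, "rx": 0, "ry": 0, "rz": 0, "fingers": 1}
    - {"x": -0.1, "y": 4, "z": 0, "rx": 0, "ry": 0, "rz": 0, "fingers": 1}
    - {"x": -0.1, "y": 4, "z": 0, "rx": 0, "ry": 0, "rz": 0, "fingers": 1}
    - {"x": -0.1, "y": 4, "z": 0, "rx": 0, "ry": 0, "rz": 0, "fingers": 1}

```text
time_s: 4.22
eef_pos: [0.5228, 0.0742, 0.2471]
tcp_rot: [0.994, -0.113, -0.001, 0.0]
wrist_force: [0.6, 0.9, -0.3]
gripper_width: 0.215
```

Emit:
jog_arm:
  moves:
    - {"x": 0, "y": 2.5, "z": 0, "rx": 0, "ry": 0, "rz": 0, "fingers": 1}
    - {"x": 0, "y": 0, "z": 0, "rx": 0, "ry": 0, "rz": 0, "fingers": 1}
    - {"x": 0, "y": 0, "z": 0, "rx": 0, "ry": 0, "rz": 0, "fingers": 1}
    - {"x": 0, "y": 0, "z": 0, "rx": 0, "ry": 0, "rz": 0, "fingers": 1}
    - {"x": 0, "y": 0, "z": 0, "rx": 0, "ry": 0, "rz": 0, "fingers": 1}

```text
time_s: 4.63
eef_pos: [0.5236, 0.0963, 0.2478]
tcp_rot: [0.993, -0.114, -0.0, 0.0]
wrist_force: [0.2, 0.1, -1.2]
gripper_width: 0.219
```

```bash
python3 - <<'E'
from look import *
s=wrist("w3")
print(proj(s,(.5236,.191,.101)),proj(s,(.5236+.028,.191,.101)))
E
```

```text
[0.52361736 0.09629826 0.24777937] [ 9.74055059e-01 -2.26310258e-01 -6.40435355e-04] [-7.30811251e-04 -3.15563439e-04 -9.99999683e-01] 4.6333
[291.79384168  89.65356346] [332.39671366  79.63741998]
```

View pics/w3.png

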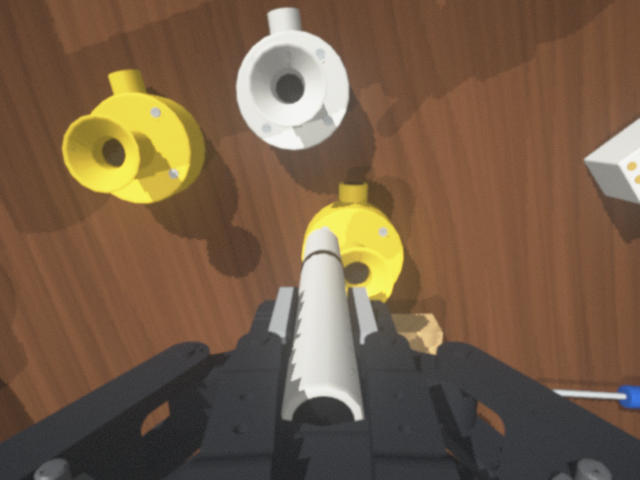

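The white rim is centred near (287,86), with bore at (289,88). The held stub's foot is at (320,232) and its ring at (321,254). I'll fit the rim and compare the foot with it.

```bash
python3 - <<'E'
import pickle
from h import *
from look import proj
s=pickle.load(open("w3.pkl","rb"));I=s["color"]
print(onz(s,(287,86),.101))
for zf in(.0862,.0842):
    c=np.array([.5236,.0963,.2478-zf]);P=np.array([proj(s,c+.01*np.array([np.cos(a),np.sin(a),0])) for a in np.linspace(0,6.28,60)])
    print("pred foot",P.min(0),P.max(0))
o=np.hstack([cv2.resize(I[30:160,225:360],None,fx=3,fy=3),cv2.resize(I[150:280,270:405],None,fx=3,fy=3)])
cv2.imwrite("pics/z.png",o)
E
```

```text
[0.52103369 0.193983   0.101     ]
pred foot [306.76101442 230.49126681] [340.77484364 263.06611036]
pred foot [306.63190938 231.35398223] [340.92289295 264.17170668]
```

View pics/z.png

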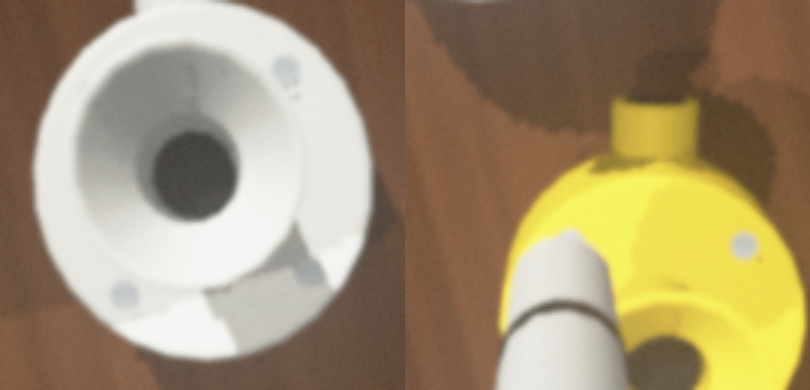

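Emit:
jog_arm:
  moves:
    - {"x": -0.1, "y": 2.5, "z": 0, "rx": 0, "ry": 0, "rz": 0, "fingers": 1}
    - {"x": 0, "y": 3, "z": 0, "rx": 0, "ry": 0, "rz": 0, "fingers": 1}
    - {"x": 0, "y": 2.5, "z": 0, "rx": 0, "ry": 0, "rz": 0, "fingers": 1}
    - {"x": 0, "y": 1.6, "z": -2, "rx": 0, "ry": 0, "rz": 0, "fingers": 1}
    - {"x": 0, "y": 0, "z": -2, "rx": 0, "ry": 0, "rz": 0, "fingers": 1}
    - {"x": 0, "y": 0, "z": -0.6, "rx": 0, "ry": 0, "rz": 0, "fingers": 1}
    - {"x": 0, "y": 0, "z": 0, "rx": 0, "ry": 0, "rz": 0, "fingers": 1}
    - {"x": 0, "y": 0, "z": 0, "rx": 0, "ry": 0, "rz": 0, "fingers": 1}

```text
time_s: 5.35
eef_pos: [0.523, 0.1923, 0.2029]
tcp_rot: [0.993, -0.114, 0.0, 0.0]
wrist_force: [-0.2, -0.9, -1.0]
gripper_width: 0.216
```

```bash
python3 - <<'E'
from look import *
s=wrist("w4");b=snapshot("side")["color"]
o=np.hstack([cv2.resize(s["color"][130:330,220:420],None,fx=2,fy=2),cv2.resize(b[220:350,190:320],(400,400))])
cv2.imwrite("pics/z4.png",o)
E
```

```text
[0.5229964  0.19227454 0.20286794] [ 9.73985904e-01 -2.26608400e-01  3.01975271e-04] [ 2.77188185e-04 -1.41203378e-04 -9.99999952e-01] 5.35
```

View pics/z4.png

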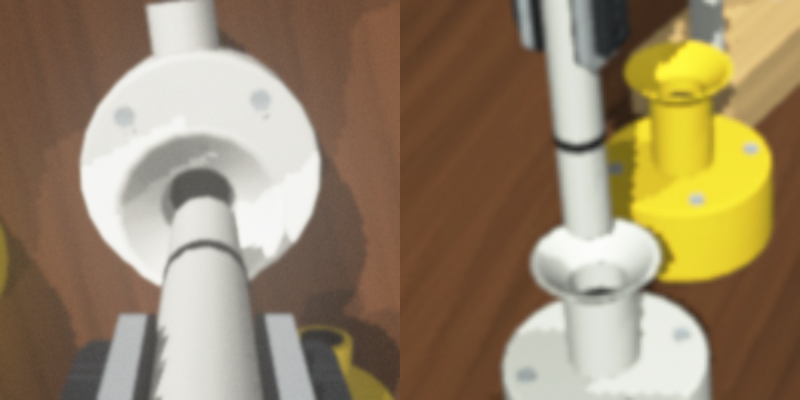

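The foot lines up with the bore in both views: wrist crop foot x 202 against bore 200, and in the side view the rod axis points at the bore. I'll descend now.

Emit:
jog_arm:
  moves:
    - {"x": 0, "y": 0, "z": -1, "rx": 0, "ry": 0, "rz": 0, "fingers": 1}
    - {"x": 0, "y": 0, "z": -0.6, "rx": 0, "ry": 0, "rz": 0, "fingers": 1}
    - {"x": 0, "y": 0, "z": -0.5, "rx": 0, "ry": 0, "rz": 0, "fingers": 1}
    - {"x": 0, "y": 0, "z": -0.5, "rx": 0, "ry": 0, "rz": 0, "fingers": 1}
    - {"x": 0, "y": 0, "z": 0, "rx": 0, "ry": 0, "rz": 0, "fingers": 1}

```text
time_s: 5.87
eef_pos: [0.5221, 0.1931, 0.1747]
tcp_rot: [0.994, -0.113, -0.001, 0.001]
wrist_force: [-0.1, -0.5, -1.0]
gripper_width: 0.212
```

Emit:
jog_arm:
  moves:
    - {"x": 0, "y": 0, "z": -0.3, "rx": 0, "ry": 0, "rz": 0, "fingers": 1}
    - {"x": 0, "y": 0, "z": -0.3, "rx": 0, "ry": 0, "rz": 0, "fingers": 1}
    - {"x": 0, "y": 0, "z": -0.3, "rx": 0, "ry": 0, "rz": 0, "fingers": 1}
    - {"x": 0, "y": 0, "z": 0, "rx": 0, "ry": 0, "rz": 0, "fingers": 1}
    - {"x": 0, "y": 0, "z": 0, "rx": 0, "ry": 0, "rz": 0, "fingers": 1}

```text
time_s: 6.28
eef_pos: [0.5226, 0.1933, 0.1672]
tcp_rot: [0.994, -0.113, -0.0, 0.0]
wrist_force: [0.4, 0.2, -1.1]
gripper_width: 0.216
```

The foot is about 20 mm below the rim with no side force, so it's in the bore. I'll push on.

Emit:
jog_arm:
  moves:
    - {"x": 0, "y": 0, "z": -0.3, "rx": 0, "ry": 0, "rz": 0, "fingers": 1}
    - {"x": 0, "y": 0, "z": -0.3, "rx": 0, "ry": 0, "rz": 0, "fingers": 1}
    - {"x": 0, "y": 0, "z": -0.3, "rx": 0, "ry": 0, "rz": 0, "fingers": 1}
    - {"x": 0, "y": 0, "z": -0.3, "rx": 0, "ry": 0, "rz": 0, "fingers": 1}
    - {"x": 0, "y": 0, "z": 0, "rx": 0, "ry": 0, "rz": 0, "fingers": 1}
  squeeze: 80

```text
time_s: 6.7
eef_pos: [0.5229, 0.1934, 0.1563]
tcp_rot: [0.994, -0.113, 0.001, -0.0]
wrist_force: [-1.3, -0.3, 3.7]
gripper_width: 0.212
```

Emit:
jog_arm:
  moves:
    - {"x": 0, "y": 0, "z": -0.3, "rx": 0, "ry": 0, "rz": 0, "fingers": 1}
    - {"x": 0, "y": 0, "z": -0.3, "rx": 0, "ry": 0, "rz": 0, "fingers": 1}
    - {"x": 0, "y": 0, "z": -0.2, "rx": 0, "ry": 0, "rz": 0, "fingers": 1}
    - {"x": 0, "y": 0, "z": 0, "rx": 0, "ry": 0, "rz": 0, "fingers": 1}
    - {"x": 0, "y": 0, "z": 0, "rx": 0, "ry": 0, "rz": 0, "fingers": 1}

```text
time_s: 7.12
eef_pos: [0.523, 0.1934, 0.1487]
tcp_rot: [0.994, -0.113, 0.001, -0.0]
wrist_force: [-2.0, -0.3, 6.4]
gripper_width: 0.212
```

Emit:
jog_arm:
  moves:
    - {"x": 0, "y": 0, "z": -0.2, "rx": 0, "ry": 0, "rz": 0, "fingers": 1}
    - {"x": 0, "y": 0, "z": -0.2, "rx": 0, "ry": 0, "rz": 0, "fingers": 1}
    - {"x": 0, "y": 0, "z": -0.1, "rx": 0, "ry": 0, "rz": 0, "fingers": 1}
    - {"x": 0, "y": 0, "z": 0, "rx": 0, "ry": 0, "rz": 0, "fingers": 1}

```text
time_s: 7.45
eef_pos: [0.523, 0.1934, 0.1441]
tcp_rot: [0.994, -0.113, 0.001, -0.0]
wrist_force: [-3.7, -0.7, 8.2]
gripper_width: 0.213
```

Emit:
jog_arm:
  moves:
    - {"x": 0, "y": 0, "z": -0.1, "rx": 0, "ry": 0, "rz": 0, "fingers": 1}
    - {"x": 0, "y": 0, "z": -0.1, "rx": 0, "ry": 0, "rz": 0, "fingers": 1}
    - {"x": 0, "y": 0, "z": 0, "rx": 0, "ry": 0, "rz": 0, "fingers": 1}

```text
time_s: 7.7
eef_pos: [0.5231, 0.1935, 0.1429]
tcp_rot: [0.994, -0.113, 0.001, -0.001]
wrist_force: [-4.4, -1.6, 12.4]
gripper_width: 0.214
```

Emit:
jog_arm:
  moves:
    - {"x": 0, "y": 0, "z": -0.1, "rx": 0, "ry": 0, "rz": 0, "fingers": 1}
    - {"x": 0, "y": 0, "z": -0.1, "rx": 0, "ry": 0, "rz": 0, "fingers": 1}
    - {"x": 0, "y": 0, "z": 0, "rx": 0, "ry": 0, "rz": 0, "fingers": 1}

```text
time_s: 7.95
eef_pos: [0.5233, 0.1936, 0.1428]
tcp_rot: [0.994, -0.113, 0.002, -0.001]
wrist_force: [-9.7, -2.8, 21.8]
gripper_width: 0.214
```

Emit:
jog_arm:
  moves:
    - {"x": 0, "y": 0, "z": -0.1, "rx": 0, "ry": 0, "rz": 0, "fingers": 1}
    - {"x": 0, "y": 0, "z": 0, "rx": 0, "ry": 0, "rz": 0, "fingers": 1}
    - {"x": 0, "y": 0, "z": 0, "rx": 0, "ry": 0, "rz": 0, "fingers": 1}

```text
time_s: 8.2
eef_pos: [0.5234, 0.1937, 0.1428]
tcp_rot: [0.994, -0.113, 0.002, -0.001]
wrist_force: [-11.9, -3.4, 26.8]
gripper_width: 0.213
```

```bash
python3 - <<'E'
from look import *
s=wrist("w5");b=snapshot("side")["color"]
o=np.hstack([cv2.resize(s["color"][130:330,220:420],None,fx=2,fy=2),cv2.resize(b[250:350,200:300],(400,400),interpolation=cv2.INTER_CUBIC)])
cv2.imwrite("pics/z5.png",o)
E
```

```text
[0.52335382 0.19369511 0.14276033] [ 0.97440166 -0.2247788   0.00398664] [ 0.00444882  0.00154973 -0.9999889 ] 8.2
```

View pics/z5.png

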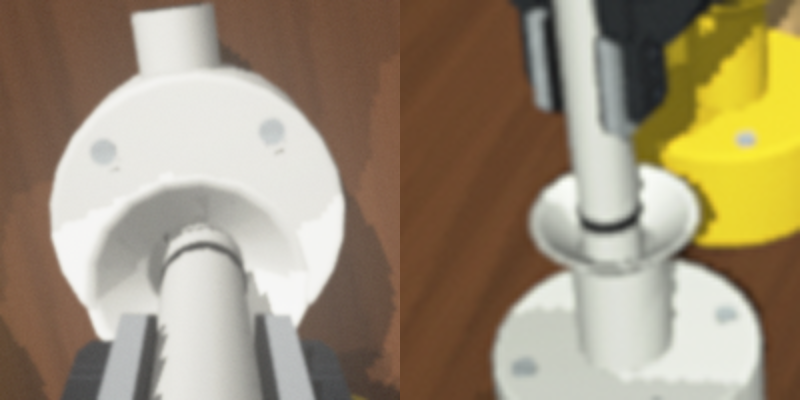

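The stub has bottomed: z has stopped at 0.1428 (expected about 0.142), force has risen to 27 N, and the ring is level with the rim. I'll take the pressure off, release and retreat upward.

Emit:
jog_arm:
  moves:
    - {"x": 0, "y": 0, "z": 0.4, "rx": 0, "ry": 0, "rz": 0, "fingers": 1}
    - {"x": 0, "y": 0, "z": 0, "rx": 0, "ry": 0, "rz": 0, "fingers": 0}
    - {"x": 0, "y": 0, "z": 0, "rx": 0, "ry": 0, "rz": 0, "fingers": 0}
    - {"x": 0, "y": 0, "z": 0, "rx": 0, "ry": 0, "rz": 0, "fingers": 0}
    - {"x": 0, "y": 0, "z": 0, "rx": 0, "ry": 0, "rz": 0, "fingers": 0}
    - {"x": 0, "y": 0, "z": 0, "rx": 0, "ry": 0, "rz": 0, "fingers": 0}
    - {"x": 0, "y": 0, "z": 0, "rx": 0, "ry": 0, "rz": 0, "fingers": 0}
    - {"x": 0, "y": 0, "z": 0, "rx": 0, "ry": 0, "rz": 0, "fingers": 0}

```text
time_s: 8.97
eef_pos: [0.5226, 0.1933, 0.1411]
tcp_rot: [0.994, -0.113, -0.0, 0.0]
wrist_force: [0.2, -0.9, -0.2]
gripper_width: 1.0
```

Emit:
jog_arm:
  moves:
    - {"x": 0, "y": 0, "z": 1, "rx": 0, "ry": 0, "rz": 0, "fingers": 0}
    - {"x": 0, "y": 0, "z": 2, "rx": 0, "ry": 0, "rz": 0, "fingers": 0}
    - {"x": 0, "y": 0, "z": 3, "rx": 0, "ry": 0, "rz": 0, "fingers": 0}
    - {"x": 0, "y": 0, "z": 3, "rx": 0, "ry": 0, "rz": 0, "fingers": 0}
    - {"x": 0, "y": 0, "z": 3, "rx": 0, "ry": 0, "rz": 0, "fingers": 0}
    - {"x": 0, "y": 0, "z": 2, "rx": 0, "ry": 0, "rz": 0, "fingers": 0}
    - {"x": 0, "y": 0, "z": 0, "rx": 0, "ry": 0, "rz": 0, "fingers": 0}
    - {"x": 0, "y": 0, "z": 0, "rx": 0, "ry": 0, "rz": 0, "fingers": 0}

```text
time_s: 9.63
eef_pos: [0.5231, 0.1934, 0.2833]
tcp_rot: [0.994, -0.113, 0.002, -0.001]
wrist_force: [-0.6, -0.0, -2.1]
gripper_width: 1.001
```

```bash
python3 - <<'E'
from look import *
print(observe()["wrist_force"],observe()["eef_pos"])
b=snapshot("side")["color"]
cv2.imwrite("pics/z6.png",cv2.resize(b[120:350,200:400],None,fx=2.6,fy=2.6,interpolation=cv2.INTER_CUBIC))
E
```

```text
[-0.64435507 -0.0161709  -2.13766236] [0.52305602 0.19337961 0.2832668 ]
```

View pics/z6.png

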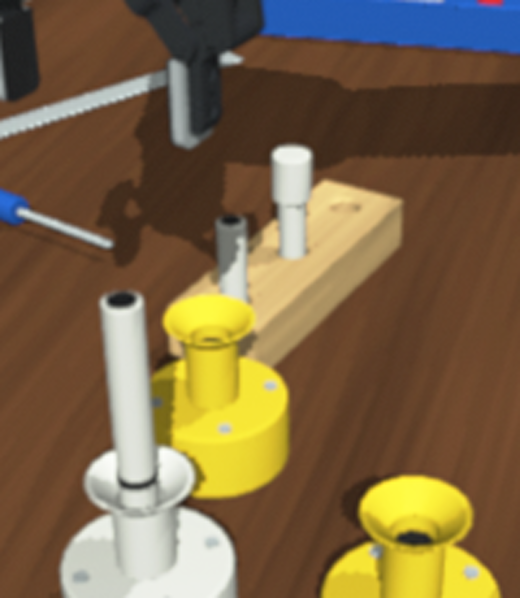

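The stub stands in the white socket with its ring (crop (137,481)) at rim level. The other two are in the rack and the gripper is clear. I'll check height and tilt once, then hand in.

```bash
python3 - <<'E'
import pickle
from h import *
from workcell import finish_job
S=pickle.load(open("s0.pkl","rb"))["side"]
c,d=ray(S,(247.7,235));k=((.5225-c[0])*d[0]+(.1935-c[1])*d[1])/(d[0]**2+d[1]**2)
print("top point nearest socket axis",c+k*d, onz(S,(247.7,235),.206))
finish_job()
E
```

```text
top point nearest socket axis [0.52147988 0.19299719 0.20477076] [0.52059726 0.19478786 0.206     ]
the job is handed in; nothing more can be done
```

The marked stub is standing mark end down in the white box's socket, bottomed and released. I handed the job in at about 9.7 s of the 38 s allowed; no verdict was reported.

- **Bottoming:** the tool stopped hard at z 0.1428 m (about 0.142 m expected), with the upward force rising to 27 N. The mark sits at rim level in the side view.
- **Final position:** the side camera puts the stub's top at z ≈ 0.205 m (0.206 m expected), about 1–2 mm from the estimated socket axis. I did not measure the tilt, but the bore's play limits it to roughly 0.09 rad.
- **Rest of the scene:** in the last picture the other two stubs stand in the rack, the yellow boxes look undisturbed, and the open gripper is clear above the stub.

**Disagreements:**
- The camera views disagreed by 3–6 mm on where the socket rim was. I used the wrist view, weighted slightly towards the top view, and the stub entered with no side force.
- A few early move calls were refused as invalid because rows must fill in every field; they cost no robot time.

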